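# Open the dial lock on the gauge case and hold up its shackle

## Task

Unlock the gauge case: turn the lock's dial anticlockwise back to its zero stop, then clockwise, counting the clicks, into the third notch after zero. Leave the dial in that notch, pull the steel shackle straight up out of the lock and finish still holding it in the gripper, upright, still and clear above the lock, and do not shift the bottle, ring or hex key beside it.

Things in the scene. Friction and masses are not known exactly. Their poses are not given: they have to be found in the camera images.
- lockcase: Fixed unit: aluminium lock box 84 (x) x 140 (y) x 40 mm high with a grey gauge case (60 x 51 x 41 mm) joined at its right end (-y). Origin on the worktop under the lock box's middle; z up, -x the front, facing the robot's side within 0.2 rad of the world's -x. At x = 0: dial axis at y = +28 mm, shackle legs at y = -12 and -56 mm. A hasp leaf 3 mm thick lies on its top (upper face z = 43 mm).
- dial (a joint): Dial angle, rad: 0 at the zero stop, grows clockwise seen from above, end stop 1.85. Sprung notches click at 0, 0.45 (first), 0.90 (second), 1.35 (third), 1.80 (fourth); turning over takes about 0.15 N m; let go, it settles in the nearest. The shackle is free only within about 0.06 of 1.35; else a gate holds it after a few mm. Starts in the first, second or third notch.
- dial_grip (a point): Grip point on the dial's axis, 97 mm above the worktop. The dial is a black shaft carrying a black pointer bar 46 long, 12 thick, 28 mm high, from 78 to 106 mm above the worktop; take it across its thickness from above. The bar lies along this point's x axis, which turns with the dial; at joint value 0 the axes are those of the lock box.
- dial_nose (a point): Tip of the nose at the bar's pointing end, 34 mm from the dial's axis, 84 mm above the worktop. At joint value 0 it points to the lock's front (-x), in the third notch nearly to its +y end. A white line on the bar's top marks the same end; five dark ticks on the lock's top show zero (the long one, at the front) and the four notches.
- shackle: Loose steel U-shackle, about 0.11 kg, of 10 mm round bar, legs down, 54 mm wide over the legs, 70 mm high. Origin midway between the undersides of its legs, y towards the leg nearer the dial, z up along the legs. Seated, the origin is 4 mm above the worktop and the legs are 36 mm deep in the lock; they slide straight up with about 1 mm of play.
- shackle_crown (a point): Middle of the shackle's crown bar (on the bar's centre line), 65 mm above the shackle's origin. The bar is 10 mm thick, runs along the shackle's y and is straight for 26 mm; take it across (along the shackle's x). Seated it is 69 mm above the worktop and its top at 74 mm.
- lock_mouth (a point): Point fixed on the lock's top (43 mm above the worktop) midway between the two shackle holes.
- fluid_bottle: Bystander: small blue and white squeeze bottle, 35 mm diameter, 94 mm high, standing to the left of the lock. Origin under its middle.
- setting_ring: Bystander: grey setting ring, 52 mm diameter, 18 mm high, lying to the right of the case. Origin under its middle.
- hex_key: Bystander: steel hex key, 112 mm long, 6 mm thick, lying to the right of the ring. Origin under its middle.
- toggle_right: Fixed toggle clamp of the fixture behind the lock, not part of the job, always at the same place. Its origin lies about 60 mm behind (world +x) its base block; the base's near edge is 105 mm, and its upright red handle, the top about 250 mm above the worktop, about 75 mm towards the robot from the origin: keep gripper and wrist clear of it.

How it is judged (in metres and radians):
On the way, in this order (a step that is already met when the one before it is completed fails the run):
1. the dial is back at its zero stop (value of joint dial below 0.08 rad), for 0.15 s.
2. the dial rests in the third notch with the shackle still seated (value of joint dial between 1.25 and 1.45 rad and z of shackle in the frame of lockcase below 0.012 m), for 0.3 s.
3. the shackle is out of the lock (z of shackle in the frame of lock_mouth above 0.005 m), for 0.1 s.
At the end, for the whole second after the job is handed in: The gripper holds the shackle (over 1 N) with its legs down (within 0.5 rad of upright), at rest, its legs' ends at least 20 mm above the lock's top, within 120 mm sideways of its holes, touching nothing of the lock; the dial stands in the third notch (1.25 to 1.45 rad) (z of shackle in the frame of lock_mouth above 0.02 m and horizontal distance between shackle and lock_mouth below 0.12 m and angle between shackle's own z axis and vertical below 0.5 rad and linear speed of shackle below 0.04 m/s and contact force between the fingers and shackle above 1 N and contact force between shackle and lockcase below 0.2 N and value of joint dial between 1.25 and 1.45 rad); the arm keeps its last pose, push and grip.
It fails at once if the bottle, ring or hex key is shifted by more than 30 mm or the bottle tipped over (distance of any of fluid_bottle, setting_ring, hex_key from where it was at the start of the episode above 0.03 m or angle between fluid_bottle's own z axis and vertical above 0.5 rad).
It also fails if it takes over 48 s, if anything falls off the work surface, if the arm or the gripper's body presses on something with over 40 N, if the wrist force passes 120 N, or if a joint passes its speed limit or range.

## Robot

A 6-joint arm with a two-finger parallel gripper is mounted at the origin on a cart in front of the work surface, level with it; the furniture and walls round the work are solid. World frame = base frame: x ahead of the robot, y to its left, z up, the work surface at z = 0. Lengths are in mm, angles in rad, forces in N, time in s.
With the tool pointing down it reaches from about 350 to 975 mm from the base axis. Payload 7.1 kg.
Tool frame: the origin (TCP) lies midway between the tips of the shut fingers; the grasp point (between the pads) lies 19 mm behind it; z points along the fingers, y is the line along which they close (so a half turn about z gives the same grasp; the last joint's range is limited). The gripper opens to 88 mm and grips with 3 to 60 N. Pads are 20 mm wide; open, the fingers measure 115 mm over their backs; the gripper's body (75 mm by 178 mm) begins 61 mm behind the grasp point.
Start: joints at [1.304, 0.423, 1.63, -0, 1.089, -0.019], TCP at [153.263, 605.9, 222.675] pointing down, gripper open.
Joint ranges: [-3, 3], [-0.9, 2.11], [0.09, 2.58], [-1.31, 4.45], [0.11, 2.69], [-2.54, 2.54]. Speed limits (rad/s): [2.39, 2.39, 3.01, 3.14, 3.14, 3.14].

## Interface

Orientations are given as a rotation vector (axis times angle).
In Python, from workcell import status, eyes, ticket gives the robot as it stands.
- The arm moves only by the shell command python3 -m jog 'ROWS' [OPENING]. ROWS is a JSON list of rows, 1 to 5 of them, each of 6 numbers: dx, dy, dz in mm, then a rotation vector rx, ry, rz in rad; each row shifts and turns the commanded pose from where the row before left it, along the tool's axes as they then stand; what a row does not reach is not made up. A row lasts 1/12 s, in which the tool goes at most 41.7 mm and 0.125 rad, less where a joint would pass 70% of its speed; a pose out of reach is approached as far as the arm can. OPENING is the finger opening in mm, set as the command begins (- or left out keeps the last). The fingers move at their own pace and stop on an object; the grip force is fixed at half the most. Time passes only in rows, so rows that do not move let the fingers close. It prints the time, the measured TCP pose, the force, the opening and the grip force at its end. Input that does not fit is refused with a message, and nothing moves.
- status.get_obs(): the state, without advancing time (a new reading comes with each control period).
- eyes.get_image(name): name is "scene" or "top" or "wrist"; returns a dict with "img" (420x560x3 uint8, red, green, blue), "range_z" (420x560 float32, mm along the optical axis (not along the pixel's ray), 0 where there is no reading), "fx", "fy", "cx", "cy" (pixels), "R" (3x3) and "t" (3): a world point X has camera coordinates R X + t. Camera axes: x right, y down, z forward; pixel columns grow to the right and rows downward; lengths in mm; the calibration is good to about 2 mm. A picture is of the moment at which its call begins.
- ticket.close_job(): hands the job in; it is judged then, once.
The state is a dict: "t": time; "qpos": joint angles; "qvel": joint speeds; "joint_torque": joint torques, N m; "ee_pos": TCP position; "orientation": TCP orientation; "ft_force": force on the tool from outside, world axes, zero at the start; "moment": the same for the moment, N m; "width": finger opening in mm; "grasp_force": force on a finger pad.
Only numpy, scipy, OpenCV 4.12 (cv2) and the standard library are available. Lean on these libraries where they do the work, as an engineer would, in place of code of your own. Each camera call takes 0.05 s, during which the arm holds its last target. There are 200 camera calls.

## Working session

There is one attempt and no reset: what is moved stays moved. The work goes in short steps, Python scripts to look and compute and a shell command to move; the robot and the scene stay as the last step left them, time stands still between calls to the robot, and variables do not carry over. Pictures are saved under pics/ and viewed, at most 10 in all, crops included, and the job is handed in when it is done.

```bash
mkdir -p pics; ls; python3 - <<'E'
from workcell import status, eyes
import cv2, numpy as np
o=status.get_obs(); print(o)
a=[]
for n in ("top","scene"):
    d=eyes.get_image(n); np.save(f"pics/{n}.npy",d,allow_pickle=True)
    cv2.imwrite(f"pics/{n}1.png",d["img"][:,:,::-1])
    print(n,d["fx"],d["fy"],d["cx"],d["cy"],d["R"].round(3).tolist(),d["t"])
E
```

```text
pics
{'t': 0.0, 'qpos': array([ 1.30402359e+00,  4.23849481e-01,  1.63071929e+00, -4.56806893e-05,
        1.08858956e+00, -1.90213379e-02]), 'qvel': array([-0.00065119, -0.00039919, -0.0006472 ,  0.00057144,  0.00071874,
        0.00055382]), 'joint_torque': array([ 1.36052728e-03, -5.44628870e+01, -2.73668325e+01,  6.43243175e-02,
        2.26618443e-02, -1.35400451e-04]), 'ee_pos': array([153.1139162 , 605.36155825, 221.88479611]), 'orientation': array([-3.88116654e-01, -3.11734094e+00,  2.44320215e-03]), 'ft_force': array([-0.13719443, -1.29121978, -0.00200092]), 'moment': array([0.00521475, 0.03131197, 0.02090778]), 'grasp_force': 0.0, 'width': 87.64191426959584}
top 399.04145292819885 399.04145292819885 281.7705472131196 213.3062713463503 [[-0.01, -1.0, -0.015], [-0.993, 0.011, -0.118], [0.118, 0.014, -0.993]] [-307.01829854  552.37228406  883.434423  ]
scene 502.1285178217576 502.1285178217576 283.57297109147544 208.03679990897743 [[0.641, -0.767, -0.008], [-0.35, -0.284, -0.892], [0.683, 0.575, -0.451]] [-576.2334684   170.12334029  824.75476302]
```

View pics/top1.png

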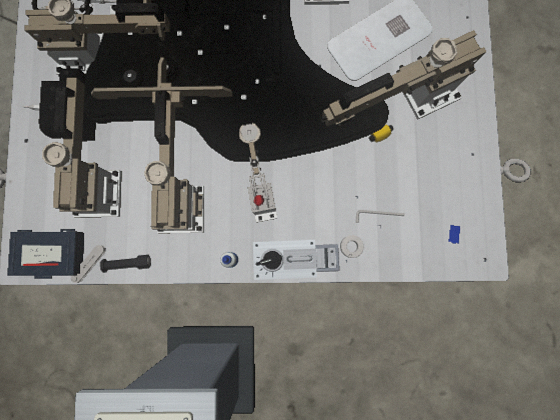

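View pics/scene1.png

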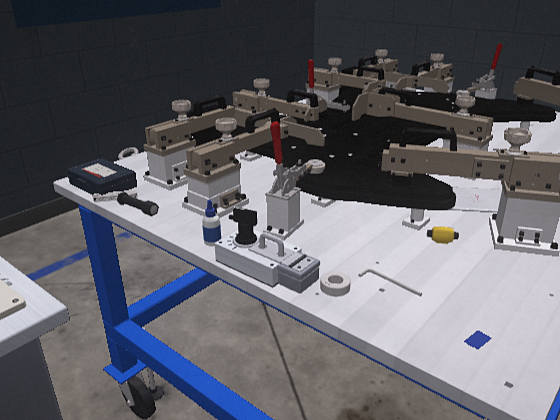

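The top view shows the lock near px (285,259), with the dial at (268,260), the shackle at (300,258), the bottle at (229,260), the ring at (352,246) and the red handle at (258,200). I'll measure with range data.

```bash
cat > h.py <<'E'
import numpy as np, cv2
from scipy.spatial.transform import Rotation as Ro
from workcell import status, eyes
def cloud(d):
    z=d["range_z"]; v,u=np.mgrid[:z.shape[0],:z.shape[1]]
    P=np.stack([(u-d["cx"])/d["fx"]*z,(v-d["cy"])/d["fy"]*z,z],-1)
    W=(P-d["t"])@d["R"]; W[z==0]=np.nan; return W
def ray(d,u,v,h):
    c=-d["R"].T@d["t"]; r=d["R"].T@np.array([(u-d["cx"])/d["fx"],(v-d["cy"])/d["fy"],1.])
    return c+r*(h-c[2])/r[2]
def proj(d,X):
    c=d["R"]@np.array(X)+d["t"]; return d["cx"]+d["fx"]*c[0]/c[2], d["cy"]+d["fy"]*c[1]/c[2]
def tool():
    o=status.get_obs(); return np.array(o["ee_pos"]),Ro.from_rotvec(o["orientation"]),o
E
python3 - <<'E'
from h import *
d=np.load("pics/top.npy",allow_pickle=True).item(); W=cloud(d)
print("table",np.nanmedian(W[225:235,400:430,2]))
s=W[236:284,245:342]
m=(s[...,2]>34)&(s[...,2]<52)
c=max(cv2.findContours(m.astype(np.uint8),cv2.RETR_EXTERNAL,cv2.CHAIN_APPROX_NONE)[0],key=cv2.contourArea)
r=cv2.minAreaRect(c); print(r)
for p in cv2.boxPoints(r): print(p+[245,236],ray(d,*(p+[245,236]),40).round(1))
m=(s[...,2]>90); print("dial",np.nanmean(s[m],0),m.sum())
m=(s[...,2]>62)&(s[...,2]<77);print("sh",np.nanmean(s[m],0),m.sum())
for n,(u,v) in dict(bottle=(229,260),ring=(352,246),key=(382,213)).items(): print(n,ray(d,u,v,90 if n=="bottle" else 10).round(0))
print("red",W[195:206,252:264][(d["img"][195:206,252:264,0]>120)&(d["img"][195:206,252:264,1]<70)].mean(0))
i=cv2.resize(d["img"][230:290,210:370],None,fx=5,fy=5,interpolation=cv2.INTER_CUBIC)
cv2.imwrite("pics/c1.png",i[:,:,::-1])
E
```

```text
table 0.384988399816115
((50.43929672241211, 22.98242950439453), (37.80976867675781, 85.37173461914062), 87.70938873291016)
[252.03194523 241.79872322] [ 484.2 -245.4   40. ]
[337.33546448 238.38657951] [ 489.9 -437.1   40. ]
[338.84664917 276.1661377 ] [ 406.1 -438.2   40. ]
[253.54312897 279.57827759] [ 400.3 -248.7   40. ]
dial [ 443.38583886 -289.04541073  105.45647905] 128
sh [ 444.80606837 -347.27329781   71.69264318] 107
bottle [ 444. -201.   90.]
ring [ 474. -474.   10.]
key [ 550. -546.   10.]
red [ 549.61674617 -273.47767435  240.86359991]
```

View pics/c1.png

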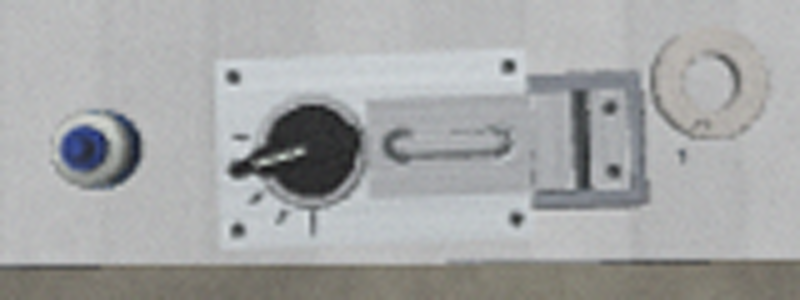

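The crop shows the white line pointing left and slightly down at the third tick, so the dial starts in the third notch. Before planning the grip I'll measure how far the handle reaches towards the robot, using both views.

```bash
python3 - <<'E'
from h import *
for n in("top","scene"):
    d=np.load(f"pics/{n}.npy",allow_pickle=True).item(); W=cloud(d); i=d["img"].astype(int)
    m=(i[...,0]>90)&(i[...,1]<60)&(i[...,2]<70)&(abs(W[...,0]-555)<50)&(abs(W[...,1]+275)<45)&(W[...,2]>60)
    P=W[m]; print(n,len(P))
    for lo in range(100,260,25):
        q=P[(P[:,2]>=lo)&(P[:,2]<lo+25)]
        if len(q): print(lo,len(q),np.percentile(q,[2,50,98],axis=0).round(0).tolist())
    b=(abs(W[...,0]-540)<60)&(abs(W[...,1]+275)<50)&(W[...,2]>110)
    q=W[b]; print("any>110 x min",np.percentile(q[:,0],[1,5,50]).round(0))
    m=(W[...,2]>79)&(abs(W[...,0]-444)<40)&(abs(W[...,1]+289)<40); q=W[m]; print("dial",np.percentile(q,[1,50,99],axis=0).round(0).tolist())
E
```

```text
top 60
225 60 [[541.0, -281.0, 237.0], [548.0, -274.0, 241.0], [556.0, -268.0, 243.0]]
any>110 x min [540. 543. 576.]
dial [[432.0, -311.0, 79.0], [443.0, -288.0, 105.0], [456.0, -258.0, 109.0]]
scene 56
150 6 [[551.0, -277.0, 158.0], [552.0, -273.0, 169.0], [559.0, -271.0, 171.0]]
175 19 [[547.0, -279.0, 175.0], [550.0, -277.0, 180.0], [559.0, -271.0, 196.0]]
200 1 [[545.0, -276.0, 206.0], [545.0, -276.0, 206.0], [545.0, -276.0, 206.0]]
225 30 [[538.0, -280.0, 235.0], [545.0, -276.0, 239.0], [551.0, -269.0, 242.0]]
any>110 x min [539. 541. 557.]
dial [[429.0, -313.0, 79.0], [438.0, -292.0, 94.0], [451.0, -260.0, 107.0]]
```

```bash
R='x'; python3 -m jog '[[-25, -31, 0, 0, 0, 0], [-25, -31, 0, 0, 0, 0], [-25, -31, 0, 0, 0, 0], [-25, -31, 0, 0, 0, 0], [-25, -31, 0, 0, 0, 0]]'; python3 -m jog '[[-25, -31, 0, 0, 0, 0], [-25, -31, 0, 0, 0, 0], [-25, -31, 0, 0, 0, 0], [-25, -31, 0, 0, 0, 0], [-25, -31, 0, 0, 0, 0]]';python3 -m jog '[[-25, -31, 0, 0, 0, 0], [-25, -31, 0, 0, 0, 0], [-25, -31, 0, 0, 0, 0], [-25, -31, 0, 0, 0, 0]]'
```

```text
t: 0.52
ee_pos: [236.6, 423.1, 222.3]
orientation: [-0.387, -3.117, 0.001]
ft_force: [0.6, -0.6, -0.6]
width: 88.0
grasp_force: 0.0
t: 0.93
ee_pos: [319.7, 242.2, 222.6]
orientation: [0.387, 3.118, -0.0]
ft_force: [1.2, 1.0, 0.5]
width: 87.7
grasp_force: 0.0
t: 1.27
ee_pos: [386.3, 97.4, 222.8]
orientation: [0.388, 3.117, 0.0]
ft_force: [1.6, -0.3, -0.1]
width: 87.7
grasp_force: 0.0
```

```bash
python3 -m jog '[[-10, -38, 0, 0, 0, 0], [-10, -38, 0, 0, 0, 0], [-10, -38, 0, 0, 0, 0], [-10, -38, 0, 0, 0, 0], [-10, -38, 0, 0, 0, 0]]';python3 -m jog '[[-10, -38, 0, 0, 0, 0], [-10, -38, 0, 0, 0, 0], [-10, -38, 0, 0, 0, 0], [-10, -38, 0, 0, 0, 0], [-10, -38, 0, 0, 0, 0]]'; python3 -m jog '[[0, 0, 0, 0, 0, 0.12], [0, 0, 0, 0, 0, 0.12], [0, 0, 0, 0, 0, 0.12], [0, 0, 0, 0, 0, 0.12], [0, 0, 0, 0, 0, 0.12]]';python3 -m jog '[[0, 0, 0, 0, 0, 0.12], [0, 0, 0, 0, 0, 0.12], [0, 0, 0, 0, 0, 0.12], [0, 0, 0, 0, 0, 0.11]]'
```

```text
t: 1.68
ee_pos: [387.4, -99.0, 222.7]
orientation: [0.388, 3.117, 0.0]
ft_force: [0.7, 0.1, -0.5]
width: 87.8
grasp_force: 0.0
t: 2.1
ee_pos: [389.2, -295.5, 222.5]
orientation: [-0.389, -3.117, -0.0]
ft_force: [0.8, 0.5, 0.3]
width: 88.0
grasp_force: 0.0
t: 2.52
ee_pos: [389.5, -293.6, 222.3]
orientation: [-1.301, -2.859, -0.0]
ft_force: [0.5, -0.9, -0.8]
width: 87.7
grasp_force: 0.0
t: 2.85
ee_pos: [389.6, -293.4, 222.4]
orientation: [-1.93, -2.478, -0.0]
ft_force: [0.3, -0.2, 0.2]
width: 88.0
grasp_force: 0.0
```

```bash
python3 - <<'E'
from h import *
d=eyes.get_image("wrist"); np.save("pics/wrist.npy",d,allow_pickle=True)
i=d["img"].copy(); W=cloud(d); print("cam",(-d["R"].T@d["t"]).round(0))
for h,nm,c in((40,"box",1),(106,"dial",0),(74,"sh",0)):
    m={"box":(W[...,2]>36)&(W[...,2]<47),"dial":(W[...,2]>98)&(W[...,2]<115)&(abs(W[...,0]-444)<45)&(abs(W[...,1]+289)<45),"sh":(W[...,2]>64)&(W[...,2]<78)&(abs(W[...,1]+350)<34)&(abs(W[...,0]-444)<20)}[nm].astype(np.uint8)
    cs=cv2.findContours(m,cv2.RETR_EXTERNAL,cv2.CHAIN_APPROX_NONE)[0]
    if not cs: continue
    k=max(cs,key=cv2.contourArea); pts=np.array([ray(d,*p[0],h)[:2] for p in k]).astype(np.float32)
    print(nm,m.sum(),cv2.minAreaRect(pts)); b=cv2.boxPoints(cv2.minAreaRect(k)).astype(int); cv2.polylines(i,[b],1,(255,0,0),1)
cv2.imwrite("pics/w1.png",i[:,:,::-1])
E
```

```text
cam [ 371. -224.  385.]
box 12003 ((445.0144348144531, -345.3465881347656), (84.48648834228516, 190.7370147705078), 1.6729687452316284)
dial 816 ((442.2536926269531, -291.05633544921875), (12.934293746948242, 45.61000061035156), 14.525416374206543)
sh 493 ((443.9459533691406, -350.33154296875), (10.682140350341797, 50.92655563354492), 2.000744104385376)
```

View pics/w1.png

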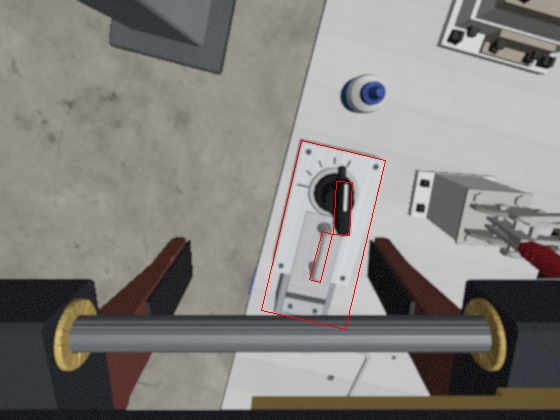

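The boxes from depth fit well: the lock yaw is 0.029 and the box measures 84.5 x 190.7 mm. The bar (343,208) is 12.9 x 45.6 mm at (442.5,-291.3), in the third notch, and the shackle is near (321,258). I'll approach with a slight tilt away from the red handle.

```bash
python3 -m jog '[[-5, 20, 0, -0.08, 0, 0], [-6, 21, 0, 0, 0, 0], [0, 0, 30, 0, 0, 0], [0, 0, 30, 0, 0, 0], [0, 0, 0, 0, 0, 0]]'; python3 - <<'E'
from h import *
p,R,o=tool(); print(p.round(1),R.as_matrix().round(3).tolist()); print(R.inv().apply(np.array([442.8,-291.4,80])-p).round(1))
E
```

```text
t: 3.32
ee_pos: [434.5, -290.7, 160.0]
orientation: [1.894, 2.453, 0.098]
ft_force: [-0.6, -0.4, -0.5]
width: 87.7
grasp_force: 0.0
[ 434.5 -290.7  160. ] [[-0.253, 0.965, 0.071], [0.967, 0.252, 0.025], [0.006, 0.075, -0.997]]
[-3.3  1.8 80.3]
```

```bash
python3 -m jog '[[-1, 1, 27, 0, 0, 0], [-1, 1, 27, 0, 0, 0], [-1, 0, 26, 0, 0, 0], [0, 0, 0, 0, 0, 0], [0, 0, 0, 0, 0, 0]]' 40;  python3 -m jog '[[0, 0, 0, 0, 0, 0], [0, 0, 0, 0, 0, 0], [0, 0, 0, 0, 0, 0], [0, 0, 0, 0, 0, 0], [0, 0, 0, 0, 0, 0]]' 8; python3 -m jog '[[0, 0, 0, 0, 0, 0], [0, 0, 0, 0, 0, 0], [0, 0, 0, 0, 0, 0], [0, 0, 0, 0, 0, 0], [0, 0, 0, 0, 0, 0]]' 8
```

```text
t: 3.73
ee_pos: [445.2, -293.2, 84.9]
orientation: [1.893, 2.447, 0.098]
ft_force: [-0.3, -1.0, 0.6]
width: 58.3
grasp_force: 0.0
t: 4.15
ee_pos: [446.1, -293.9, 85.9]
orientation: [1.891, 2.443, 0.098]
ft_force: [-0.1, 0.1, -0.3]
width: 24.7
grasp_force: 0.0
t: 4.57
ee_pos: [445.7, -293.8, 85.3]
orientation: [1.892, 2.444, 0.097]
ft_force: [-2.1, -0.3, 5.1]
width: 12.6
grasp_force: 30.0
```

```bash
python3 -m jog '[[0, 0, 0, 0, 0, 0], [0, 0, 0, 0, 0, 0], [1.5, 0, 2, 0, 0, 0], [1.5, 0, 2, 0, 0, 0], [0, 0, 0, 0, 0, 0]]' 20; python3 -m jog '[[0, 0, 0, 0, 0, 0], [0, 0, 0, 0, 0, 0], [0, 0, 0, 0, 0, 0], [0, 0, 0, 0, 0, 0], [0, 0, 0, 0, 0, 0]]' 8; python3 -m jog '[[0, 0, 0, 0, 0, -0.1], [0, 0, 0, 0, 0, -0.1], [0, 0, 0, 0, 0, -0.1], [0, 0, 0, 0, 0, -0.1], [0, 0, 0, 0, 0, 0]]'
```

```text
t: 4.98
ee_pos: [445.5, -290.9, 81.2]
orientation: [1.891, 2.444, 0.097]
ft_force: [-1.1, -1.0, 4.4]
width: 20.0
grasp_force: 2.6
t: 5.4
ee_pos: [445.0, -290.7, 81.1]
orientation: [1.892, 2.445, 0.097]
ft_force: [-1.3, -1.5, 6.6]
width: 13.3
grasp_force: 32.4
t: 5.82
ee_pos: [445.1, -290.6, 81.1]
orientation: [1.356, 2.766, 0.08]
ft_force: [-0.3, -0.8, 4.7]
width: 13.0
grasp_force: 31.9
```

```bash
python3 -m jog '[[0, 0, 0, 0, 0, -0.12], [0, 0, 0, 0, 0, -0.12], [0, 0, 0, 0, 0, -0.12], [0, 0, 0, 0, 0, -0.12], [0, 0, 0, 0, 0, -0.12]]'; python3 -m jog '[[0, 0, 0, 0, 0, -0.12], [0, 0, 0, 0, 0, -0.12], [0, 0, 0, 0, 0, -0.12], [0, 0, 0, 0, 0, 0], [0, 0, 0, 0, 0, 0]]'; python3 - <<'E'
from h import *
p,R,o=tool(); y=R.as_matrix()[:,1]; print(np.arctan2(y[1],y[0]),o["moment"],o["ft_force"],o["qpos"][5])
E
```

```text
t: 6.23
ee_pos: [445.2, -290.6, 81.0]
orientation: [0.477, 3.031, 0.049]
ft_force: [-1.9, 0.5, 6.0]
width: 12.4
grasp_force: 31.8
t: 6.65
ee_pos: [445.3, -290.5, 81.1]
orientation: [-0.065, 3.063, 0.028]
ft_force: [-1.4, 0.8, 5.6]
width: 12.0
grasp_force: 30.3
1.6136560792656793 [-0.18389625  0.55576524 -0.29763127] [-1.38648533  0.75532888  5.59346581] -2.329822719779659
```

```bash
python3 -m jog '[[0, 0, 0, 0, 0, 0], [0, 0, 0, 0, 0, 0], [0, 0, 0, 0, 0, 0]]'; python3 -m jog '[[0, 0, 0, 0, 0, 0.12], [0, 0, 0, 0, 0, 0.12], [0, 0, 0, 0, 0, 0.12], [0, 0, 0, 0, 0, 0.12], [0, 0, 0, 0, 0, 0.12]]';python3 -m jog '[[0, 0, 0, 0, 0, 0.12], [0, 0, 0, 0, 0, 0.12], [0, 0, 0, 0, 0, 0.12], [0, 0, 0, 0, 0, 0.12], [0, 0, 0, 0, 0, 0.12]]';python3 -m jog '[[0, 0, 0, 0, 0, 0.12], [0, 0, 0, 0, 0, 0.04], [0, 0, 0, 0, 0, 0], [0, 0, 0, 0, 0, 0], [0, 0, 0, 0, 0, 0]]'; python3 - <<'E'
from h import *
p,R,o=tool(); y=R.as_matrix()[:,1]; print(np.arctan2(y[1],y[0]),o["moment"],o["ft_force"],o["qpos"][5])
E
```

```text
t: 6.9
ee_pos: [445.2, -290.4, 81.0]
orientation: [-0.064, 3.063, 0.028]
ft_force: [-1.7, 0.5, 5.7]
width: 12.2
grasp_force: 30.2
t: 7.32
ee_pos: [445.3, -290.7, 81.1]
orientation: [0.852, 2.951, 0.062]
ft_force: [-1.5, 0.8, 4.8]
width: 12.4
grasp_force: 31.8
t: 7.73
ee_pos: [445.2, -290.9, 81.1]
orientation: [1.694, 2.58, 0.09]
ft_force: [-2.0, -1.6, 6.4]
width: 13.1
grasp_force: 31.7
t: 8.15
ee_pos: [445.1, -290.9, 81.1]
orientation: [1.892, 2.445, 0.097]
ft_force: [-2.7, -1.6, 5.8]
width: 13.3
grasp_force: 31.6
0.2537734483343059 [-0.7748552   1.02562278 -0.05611042] [-2.72994394 -1.60336947  5.80987603] -0.9697757129642769
```

```bash
python3 -m jog '[[0, 0, 0, 0, 0, 0], [0, 0, 0, 0, 0, 0], [0, 0, 0, 0, 0, 0], [0, 0, 0, 0, 0, 0], [0, 0, 0, 0, 0, 0]]' 60; python3 -m jog '[[0, 0, -20, 0, 0, 0], [0, 0, -35, 0, 0, 0], [0, 0, -35, 0, 0, 0], [0, 0, -35, 0.08, 0, 0], [0, -20, 0, 0, 0, 0]]'; python3 -m jog '[[0, -35, 0, 0, 0, 0], [0, 0, 0, 0, 0, 0], [0, 0, 0, 0, 0, 0]]'; python3 - <<'E'
from h import *
d=eyes.get_image("wrist"); np.save("pics/wrist2.npy",d,allow_pickle=True)
i=d["img"].copy(); W=cloud(d); print("cam",(-d["R"].T@d["t"]).round(0),tool()[0])
for h,nm in((40,"box"),(106,"dial"),(73,"sh")):
    m={"box":(W[...,2]>36)&(W[...,2]<47),"dial":(W[...,2]>98)&(W[...,2]<115)&(abs(W[...,0]-444)<45)&(abs(W[...,1]+289)<45),"sh":(W[...,2]>60)&(W[...,2]<80)&(abs(W[...,1]+353)<34)&(abs(W[...,0]-444)<15)}[nm].astype(np.uint8)
    k=max(cv2.findContours(m,cv2.RETR_EXTERNAL,cv2.CHAIN_APPROX_NONE)[0],key=cv2.contourArea); pts=np.array([ray(d,*p[0],h)[:2] for p in k]).astype(np.float32)
    print(nm,m.sum(),cv2.minAreaRect(pts)); b=cv2.boxPoints(cv2.minAreaRect(k)).astype(int); cv2.polylines(i,[b],1,(255,0,0),1)
cv2.imwrite("pics/w2.png",i[:,:,::-1])
E
```

```text
t: 8.57
ee_pos: [444.8, -290.2, 80.6]
orientation: [1.893, 2.445, 0.098]
ft_force: [0.4, -0.0, 0.3]
width: 42.8
grasp_force: 0.0
t: 8.98
ee_pos: [421.0, -300.4, 211.9]
orientation: [1.917, 2.478, -0.004]
ft_force: [1.0, -0.8, 0.3]
width: 59.9
grasp_force: 0.0
t: 9.23
ee_pos: [380.8, -306.6, 205.2]
orientation: [-1.925, -2.481, 0.0]
ft_force: [0.4, -0.9, 0.6]
width: 59.6
grasp_force: 0.0
cam [ 362. -237.  368.] [ 381.79824562 -306.727612    205.24786413]
box 11561 ((444.9784240722656, -345.3458251953125), (84.5860824584961, 190.4373016357422), 1.6199824810028076)
dial 955 ((441.9561767578125, -291.1582946777344), (13.237106323242188, 46.29043197631836), 14.290700912475586)
sh 511 ((443.4247131347656, -350.0264587402344), (11.817534446716309, 52.977630615234375), 1.6266214847564697)
```

View pics/w2.png

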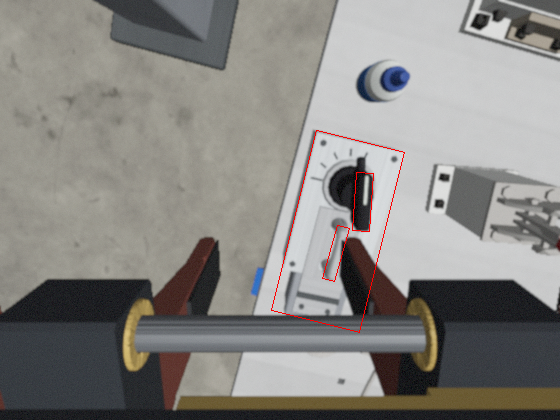

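The dial reads 14.3°, so it is in the third notch ((363,201) on the picture); the shackle crown is at (336,253) and seated. Next I'll align with it.

```bash
python3 -m jog '[[-22, 30, 0, 0, 0, 0.11], [-22, 30, 0, 0, 0, 0.11], [0, 0, 25, 0, 0, 0], [0, 0, 25, 0, 0, 0], [0, 0, 0, 0, 0, 0]]' 50; python3 -m jog '[[0, 0, 0, 0, 0, 0], [0, 0, 0, 0, 0, 0]]'; python3 - <<'E'
from h import *
p,R,o=tool(); y=R.as_matrix()[:,1]; print(np.arctan2(y[1],y[0])); print(R.inv().apply(np.array([445.3,-353.5,53])-p).round(1))
E
```

```text
t: 9.7
ee_pos: [448.4, -336.1, 150.8]
orientation: [-2.178, -2.253, 0.001]
ft_force: [0.1, 0.4, -0.5]
width: 50.3
grasp_force: 0.0
t: 9.87
ee_pos: [450.2, -338.1, 156.0]
orientation: [-2.184, -2.258, -0.0]
ft_force: [0.1, -0.8, 0.0]
width: 50.0
grasp_force: 0.0
0.033372102587229245
[-15.2  -5.4 103. ]
```

```bash
python3 -m jog '[[-15, -5, 0, 0, 0, 0], [0, 0, 25, 0, 0, 0], [0, 0, 25, 0, 0, 0], [0, 0, 0, 0, 0, 0], [0, 0, 0, 0, 0, 0]]'; python3 - <<'E'
from h import *
p,R,o=tool(); print(p,R.inv().apply(np.array([445.3,-353.5,53])-p).round(1),o["ft_force"])
d=eyes.get_image("wrist"); cv2.imwrite("pics/w3.png",d["img"][:,:,::-1]); W=cloud(d)
m=(W[...,2]>66)&(W[...,2]<80)&(abs(W[...,1]+353)<34)&(abs(W[...,0]-444)<15); print(m.sum(),np.percentile(W[m],[2,50,98],axis=0).round(1).tolist())
E
```

```text
t: 10.28
ee_pos: [445.2, -353.2, 106.1]
orientation: [-2.184, -2.257, 0.0]
ft_force: [0.6, 0.2, 0.6]
width: 50.0
grasp_force: 0.0
[ 445.16494357 -353.22579856  106.14472965] [-0.3  0.2 53.1] [0.59433921 0.20128538 0.57015765]
1263 [[440.6, -376.2, 67.1], [445.4, -350.7, 72.9], [450.2, -330.0, 75.1]]
```

View pics/w3.png

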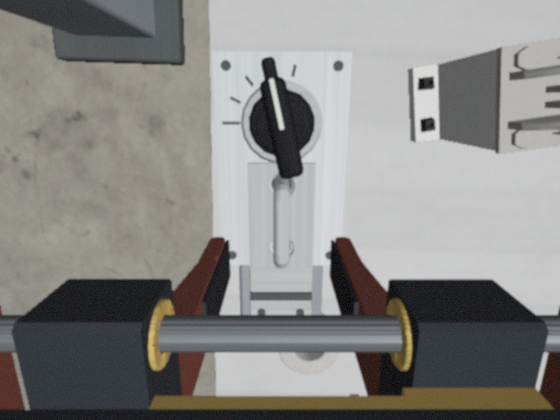

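The shackle ((283,220) in view) sits midway between the fingers, centred at x 445.4, y -353.1, and the pointer is on the third tick. I'll descend and grip.

```bash
python3 -m jog '[[0, 0, 25, 0, 0, 0], [0, 0, 24, 0, 0, 0], [0, 0, 5, 0, 0, 0], [0, 0, 0, 0, 0, 0], [0, 0, 0, 0, 0, 0]]';  python3 -m jog '[[0, 0, 0, 0, 0, 0], [0, 0, 0, 0, 0, 0], [0, 0, 0, 0, 0, 0], [0, 0, 0, 0, 0, 0], [0, 0, 0, 0, 0, 0]]' 5; python3 -m jog '[[0, 0, 0, 0, 0, 0], [0, 0, 0, 0, 0, 0], [0, 0, 0, 0, 0, 0], [0, 0, 0, 0, 0, 0], [0, 0, 0, 0, 0, 0]]'
```

```text
t: 10.75
ee_pos: [446.0, -353.9, 53.0]
orientation: [2.183, 2.257, 0.0]
ft_force: [-0.3, 0.1, -0.9]
width: 49.8
grasp_force: 0.0
t: 11.17
ee_pos: [445.5, -353.5, 52.0]
orientation: [2.184, 2.257, 0.0]
ft_force: [-0.2, -0.6, -0.7]
width: 20.1
grasp_force: 0.0
t: 11.58
ee_pos: [445.4, -353.4, 51.7]
orientation: [2.184, 2.258, 0.0]
ft_force: [0.1, 1.4, 3.0]
width: 9.4
grasp_force: 30.0
```

Gripped at 9.4 mm with 30 N. I'll lift gently first.

```bash
python3 -m jog '[[0, 0, -4, 0, 0, 0], [0, 0, -4, 0, 0, 0], [0, 0, -4, 0, 0, 0], [0, 0, 0, 0, 0, 0], [0, 0, 0, 0, 0, 0]]'
```

```text
t: 12.0
ee_pos: [445.5, -353.5, 64.0]
orientation: [2.184, 2.257, 0.0]
ft_force: [1.0, -0.3, -0.8]
width: 9.1
grasp_force: 30.0
```

```bash
python3 -m jog '[[0, 0, -9, 0, 0, 0], [0, 0, -9, 0, 0, 0], [0, 0, -9, 0, 0, 0], [0, 0, -9, 0, 0, 0], [0, 0, -9, 0, 0, 0]]'; python3 -m jog '[[0, 0, -9, 0, 0, 0], [0, 0, -9, 0, 0, 0], [0, 0, -9, 0, 0, 0], [0, 0, -5, 0, 0, 0], [0, 0, 0, 0, 0, 0]]'; python3 -m jog '[[0, 0, 0, 0, 0, 0], [0, 0, 0, 0, 0, 0], [0, 0, 0, 0, 0, 0], [0, 0, 0, 0, 0, 0], [0, 0, 0, 0, 0, 0]]'; python3 - <<'E'
from h import *
print(tool()[2]["qvel"].round(3))
w=eyes.get_image("wrist")["img"]; s=eyes.get_image("scene")["img"][150:310,180:360]
s=cv2.resize(s,(472,420)); w=w[:, 100:420]
cv2.imwrite("pics/e.png",np.hstack([w,s])[:,:,::-1])
E
```

```text
t: 12.42
ee_pos: [445.5, -353.5, 109.9]
orientation: [2.184, 2.257, 0.0]
ft_force: [-0.3, -0.4, -1.5]
width: 9.3
grasp_force: 30.0
t: 12.83
ee_pos: [445.9, -353.9, 142.1]
orientation: [2.183, 2.256, 0.0]
ft_force: [-0.3, 0.1, -1.6]
width: 9.2
grasp_force: 30.0
t: 13.25
ee_pos: [445.1, -353.2, 140.1]
orientation: [-2.184, -2.257, 0.0]
ft_force: [-0.2, -0.6, -1.1]
width: 9.0
grasp_force: 30.0
[-0.002 -0.    -0.002  0.    -0.002 -0.002]
```

View pics/e.png

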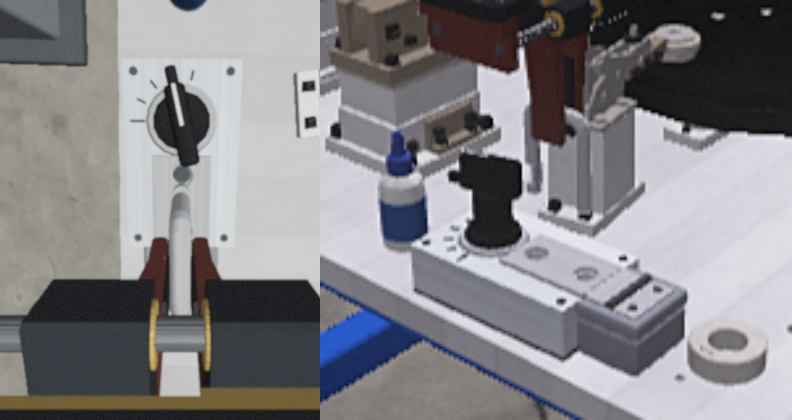

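The shackle is held upright and clear of the open holes ((540,253) and (588,272) in the scene half). The dial is on the third tick and the bystanders haven't moved.

```bash
python3 -c "from workcell import ticket; print(ticket.close_job())"
```

```text
the job is handed in; nothing more can be done
None
```

The job is handed in (the verdict wasn't shown): I turned the dial to zero and back to the third notch, then pulled the shackle out; the gripper holds it upright, still and clear above the lock, and the bottle and ring looked unmoved (hex key not in the last view, but nothing went near it).

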